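# Load the piston-pin tin, close it with its nested lids, and lift off the outer lid alone

### The arm

A 6-joint arm with a two-finger parallel gripper is mounted at the origin on the work surface. World frame = base frame: x ahead of the robot, y to its left, z up, the work surface at z = 0. Lengths are in m, angles in rad, forces in N, time in s.
With the tool pointing down it reaches from about 0.35 to 0.975 m from the base axis. Payload 4.9 kg.
Tool frame: the origin (TCP) lies midway between the tips of the shut fingers; the grasp point (between the pads) lies 19 mm behind it; z points along the fingers, y is the line along which they close (so a half turn about z gives the same grasp; the last joint's range is limited). The gripper opens to 85 mm and grips with 20 to 120 N. Pads are 22 mm wide; open, the fingers measure 114 mm over their backs; the gripper's body (76 mm by 85 mm) begins 54 mm behind the grasp point. The pads swing forward as they close: fully open they stand 13 mm farther back than shut.
Start: joints at [1.068, 0.053, 1.613, -0, 1.476, -0.119], TCP at [0.234, 0.58, 0.231] pointing down, gripper open.
Joint ranges: [-3.01, 3.01], [-1.01, 2.22], [0.06, 2.58], [-1.02, 4.17], [0.09, 2.62], [-3.14, 3.14]. Speed limits (rad/s): [2.57, 2.57, 3.14, 3.14, 3.14, 3.14].

### API

Orientations are given as a unit quaternion [w, x, y, z].
In Python, from plant import state, grab_frame, camera_info, job_done, spot_in, masks_of, pinpoint gives the robot as it stands.
- The arm moves only by the shell command python3 -m handwheel 'ROWS' [OPENING]. ROWS is JSON, a list that holds one entry, the list of rows, each a list of 6 numbers: the shift along the world's x, y, z in m, then the turn, a rotation vector about the world's x, y, z in degrees. In form: [[[tx, ty, tz, ax, ay, az], ...]]. A call has 1 to 20 rows; each row shifts and turns the commanded pose from where the row before left it; what a row does not reach is not made up. A row lasts 1/12 s, in which the tool goes at most 41.7 mm and 7.16 degrees, less where a joint would pass 70% of its speed; a pose out of reach is approached as far as the arm can. A call is refused whole if a number of a shift passes 0.0417 or a number of a turn 7.16, either way. A call with a gripper value outside its range is refused whole. OPENING is the opening, from 0 (shut) to 1 (fully open), set as the call begins (- or left out, the last holds). The fingers move at their own pace and stop on an object; the grip force is fixed at half the most. Time passes only in rows, so rows that do not move let the fingers close. It gives the time, the measured TCP pose, the force, the opening and the grip force at its end, in the units of the state.
- state(): the state, without advancing time (a new reading comes with each control period).
- grab_frame(name): name is "scene" or "top" or "wrist"; returns (picture, depth): 480x640x3 uint8, blue, green, red; 480x640 float32, m along the optical axis (not along the pixel's ray), 0 where there is no reading.
- camera_info(name): a dict with "fx", "fy", "cx", "cy" (pixels), "T" (4x4, takes a point from camera to world coordinates). Camera axes: x right, y up, looking along -z (the intrinsics and any distortion apply to the point x, -y, -z); pixel columns grow to the right and rows downward; lengths in m; the calibration is good to about 2 mm. A picture is of the moment at which its call begins: read the wrist's pose just before it. camera_info takes no time and is no camera call; for the wrist camera it gives the pose at the moment of the call.
- job_done(): hands the job in; it is judged then, once.
Trained networks look in the newest picture that a camera, given by its name, has taken for a name from the list of things; names that differ only in an ending like _2 or _b are one class to them, and where a whole thing is asked for, a point or a joint stands for the part that bears it (a point fixed in the world has none). Each returns a list of dicts, best first, with "conf" (0 to 1); they miss things now and then, are a little off and sometimes report something else, mostly with a low value. They report only what shows in the picture. A call takes as long as a camera call.
- spot_in(camera, thing): "box" ([left, top, width, height] in pixels, round what is visible of it).
- masks_of(camera, thing): "region" (480x640 bool, what is visible of it) and "box" ([left, top, width, height] in pixels, round what is visible of it).
- pinpoint(camera, thing): "position" ([column, row] in pixels: a listed point, or the origin of a listed thing).
The state is a dict: "time": time; "joint_pos": joint angles; "joint_vel": joint speeds; "joint_efforts": joint torques, N m; "tool_pos": TCP position; "tool_rot": TCP orientation; "contact_force": force on the tool from outside, world axes, zero at the start; "ft_torque": the same for the moment, N m; "gripper_width": opening from 0.0 (shut) to 1.0 (fully open); "grasp_force": force on a finger pad.
Only numpy, scipy, OpenCV 4.12 (cv2) and the standard library are available. Lean on these libraries where they do the work, as an engineer would, in place of code of your own. Each camera call takes 0.05 s, during which the arm holds its last target. There are 200 camera calls.

### The job

Drop the two steel piston pins one by one into the two bores inside the open tin, one pin to a bore, then pick up the nested pair of lids by the inner lid's tab, lower it squarely onto the tin until the inner lid is fully home, and let go. Then take the outer lid by its collar and lift it straight up off the inner lid, which must stay fully seated in the tin; never part the two lids anywhere else, and leave the oil bottle, carton, bin and wrench alone. Finish while still holding the outer lid, level and still, above the tin about 110 mm higher than where it sat: do not put it down or let go.

Things in the scene. Friction and masses are not known exactly. Their poses are not given: they have to be found in the camera images.
- tin_mouth (a point): Centre of the rim of an open grey rectangular tin fixed to the desk, 78 mm above the desk. The tin is 120 mm (its x) by 90 mm (its y) outside, 112 x 82 mm inside; z up. A black insert with two bores fills its bottom; the insert's top face is 44 mm below the rim.
- bore_a (a point): Centre of the mouth of one bore in the tin's insert, 28 mm from the tin's centre towards the tin's -x, 34 mm above the desk. Bore about 24 mm in diameter, 26 mm deep, closed bottom. Axes as the tin.
- bore_b (a point): The same for the other bore, 28 mm towards the tin's +x.
- pin_a_mid (a point): Middle (half-way up) of a plain steel piston pin, an upright cylinder 18 mm in diameter, 50 mm tall, about 70 g, standing loose on the desk; z along the pin. The two pins are alike and either may go in either bore, where it stands 24 mm proud of the insert. Let go with its foot in the bore, it drops home.
- pin_b_mid (a point): Middle of the other, identical pin.
- inner_tab (a point): Grip point on the inner lid's one central upright tab, 8 mm below the tab's top and 20 mm above the top of the outer lid's collar. The tab is 34 mm along x and 14 mm thick along y; it passes up through the outer lid's slot and stands 28 mm proud of its collar. This point is 64 mm above the underside of the lid's plug. Lifting by the tab carries both lids, about 0.6 kg. z up.
- inner_seat (a point): Centre of the underside of the inner lid's metal plate, 52 mm below inner_tab; coincides with tin_mouth when fully home. The plate, 120 (x) x 90 (y) x 5 mm, lands on the tin's rim; below it a plug 106 x 76 x 12 mm enters the tin with 3 mm play a side. Half round it is the same. At the start the lid stands on the desk on its plug, outer lid nested over it.
- outer_collar (a point): Middle of the outer lid's collar, a raised frame 54 (x) x 32 (y) x 24 mm tall, gripped across y with the tab standing between the fingers, up to 40 mm above this point. Grey cap 135 x 105 mm, skirt 15 mm, 0.25 kg, rests on the inner lid's plate; its top face is 12 mm below this point. Slot play round the tab 3-4 mm. Nested, 20 mm above inner_seat; skirt clears the tab after 70 mm of lift.
- bin_mid (a point): Bystander: open cardboard bin 140 x 180 x 70 mm with parts in it, its middle half-way up.
- oil_mid (a point): Bystander: grey oil bottle, 66 mm in diameter, 100 mm tall, its middle.
- carton_mid (a point): Bystander: closed carton 90 x 60 x 45 mm, its middle.
- wrench_grip (a point): Bystander: steel wrench 180 mm long lying flat, on its handle.

How it is judged:
On the way, in this order (a step that is already met when the one before it is completed fails the run):
1. both pins stand in the bores, one in each ((((horizontal distance between pin_a_mid and bore_a below 0.006 m and z of pin_a_mid in the frame of bore_a below 0.004 m and angle between pin_a_mid's own z axis and vertical below 0.2 rad) and (horizontal distance between pin_b_mid and bore_b below 0.006 m and z of pin_b_mid in the frame of bore_b below 0.004 m and angle between pin_b_mid's own z axis and vertical below 0.2 rad)) or ((horizontal distance between pin_a_mid and bore_b below 0.006 m and z of pin_a_mid in the frame of bore_b below 0.004 m and angle between pin_a_mid's own z axis and vertical below 0.2 rad) and (horizontal distance between pin_b_mid and bore_a below 0.006 m and z of pin_b_mid in the frame of bore_a below 0.004 m and angle between pin_b_mid's own z axis and vertical below 0.2 rad)))), for 0.2 s.
2. the nested lids, still held by the inner lid, are lowered into the tin's mouth (horizontal distance between inner_seat and tin_mouth below 0.007 m and z of inner_seat in the frame of tin_mouth below 0.009 m and contact force between the fingers and inner_lid above 0.5 N and z of outer_collar in the frame of inner_seat below 0.026 m), for 0.05 s.
3. the inner lid is fully home, let go of, with the outer lid still nested over it (horizontal distance between inner_seat and tin_mouth below 0.006 m and z of inner_seat in the frame of tin_mouth below 0.003 m and angle between inner_seat's own z axis and vertical below 0.06 rad and angle between the x axis of inner_seat and the x axis of tin_mouth, either way round below 0.12 rad and z of outer_collar in the frame of inner_seat below 0.0235 m and contact force between the fingers and inner_lid below 0.1 N), for 0.2 s.
At the end, for the whole second after the job is handed in: A pin upright in each bore (middle within 6 mm of axis, at most 4 mm above mouth); inner lid home (6 mm, 3 mm deep, 0.06 rad level, 0.12 rad square), untouched, at rest; outer lid in the fingers, still, level to 0.2 rad, touching no tin or lid, 80 mm above its seat, within 80 mm of the tin ((((horizontal distance between pin_a_mid and bore_a below 0.006 m and z of pin_a_mid in the frame of bore_a below 0.004 m and angle between pin_a_mid's own z axis and vertical below 0.2 rad) and (horizontal distance between pin_b_mid and bore_b below 0.006 m and z of pin_b_mid in the frame of bore_b below 0.004 m and angle between pin_b_mid's own z axis and vertical below 0.2 rad)) or ((horizontal distance between pin_a_mid and bore_b below 0.006 m and z of pin_a_mid in the frame of bore_b below 0.004 m and angle between pin_a_mid's own z axis and vertical below 0.2 rad) and (horizontal distance between pin_b_mid and bore_a below 0.006 m and z of pin_b_mid in the frame of bore_a below 0.004 m and angle between pin_b_mid's own z axis and vertical below 0.2 rad))) and horizontal distance between inner_seat and tin_mouth below 0.006 m and z of inner_seat in the frame of tin_mouth below 0.003 m and angle between inner_seat's own z axis and vertical below 0.06 rad and angle between the x axis of inner_seat and the x axis of tin_mouth, either way round below 0.12 rad and contact force between each of the arm, the fingers, outer_lid and inner_lid below 0.1 N and contact force between outer_lid and tin below 0.1 N and contact force between the fingers and outer_lid above 1 N and z of outer_collar in the frame of inner_seat above 0.1 m and height (world z) of outer_collar above 0.178 m and horizontal distance between outer_collar and tin_mouth below 0.08 m and angle between outer_collar's own z axis and vertical below 0.2 rad and linear speed of outer_lid below 0.03 m/s and linear speed of inner_lid below 0.01 m/s); the arm keeps its last pose, push and grip.
It fails at once if a bystander is moved more than 30 mm (distance of any of bin_mid, oil_mid, carton_mid, wrench_grip from where it was at the start of the episode above 0.03 m).
It fails at once if the two lids are parted while the inner lid is not seated in the tin (distance between outer_collar and inner_seat above 0.035 m and (horizontal distance between inner_seat and tin_mouth above 0.01 m or z of inner_seat in the frame of tin_mouth above 0.006 m)).
It also fails if it takes over 72 s, if anything falls off the work surface, if the arm or the gripper's body presses on something with over 40 N, if the wrist force passes 120 N, or if a joint passes its speed limit or range.

## Working session

There is one attempt and no reset: what is moved stays moved. The work goes in short steps, Python scripts to look and compute and a shell command to move; the robot and the scene stay as the last step left them, time stands still between calls to the robot, and variables do not carry over. Pictures are saved under pics/ and viewed, at most 10 in all, crops included, and the job is handed in when it is done.

```bash
ls; mkdir -p pics; cat > h.py <<'E'
import numpy as np,cv2
from plant import *
def ray(c,u,v,z):
    i=camera_info(c);T=np.array(i["T"])
    d=T[:3,:3]@np.array([(u-i["cx"])/i["fx"],-(v-i["cy"])/i["fy"],-1.]);o=T[:3,3]
    return o+d*(z-o[2])/d[2]
def cloud(c,dep):
    i=camera_info(c);T=np.array(i["T"]);v,u=np.mgrid[:480,:640]
    p=np.stack([(u-i["cx"])/i["fx"]*dep,-(v-i["cy"])/i["fy"]*dep,-dep],-1)
    return p@T[:3,:3].T+T[:3,3]
E
python3 - <<'E'
from h import *
for c in ["top","scene"]:
    im,d=grab_frame(c);cv2.imwrite(f"pics/{c}0.png",im)
    i=camera_info(c);print(c,[k for k in i],np.round(np.array(i["T"])[:3,3],3),i["fx"])
    if c=="top":
        np.save("top.npy",d)
        for n,z in [("tin_mouth",.078),("bore_a",.034),("pin_a_mid",.025),("inner_tab",.064),("outer_collar",.032),("oil_mid",.05),("carton_mid",.022),("bin_mid",.035),("wrench_grip",.005)]:
            for r in pinpoint(c,n)[:3]: print(n,round(r["conf"],2),np.round(r["position"]),np.round(ray(c,*r["position"],z),3))
E
```

```text
pics
top ['fx', 'fy', 'cx', 'cy', 'T'] [ 0.503 -0.045  1.24 ] 491.82211356562334
tin_mouth 0.67 [331. 249.] [ 0.551 -0.084  0.078]
bore_a 0.79 [329. 240.] [ 0.575 -0.08   0.034]
bore_a 0.61 [325. 259.] [ 0.529 -0.072  0.034]
pin_a_mid 0.56 [395. 242.] [ 0.57  -0.244  0.025]
inner_tab 0.61 [220. 258.] [0.531 0.18  0.064]
outer_collar 0.87 [225. 258.] [0.532 0.175 0.032]
outer_collar 0.2 [122. 216.] [0.635 0.43  0.032]
oil_mid 0.71 [124. 217.] [0.63  0.417 0.05 ]
carton_mid 0.87 [492. 316.] [ 0.389 -0.481  0.022]
carton_mid 0.67 [330. 249.] [ 0.555 -0.083  0.022]
bin_mid 0.81 [278. 157.] [0.782 0.046 0.035]
wrench_grip 0.9 [454. 198.] [ 0.683 -0.398  0.005]
wrench_grip 0.74 [329. 241.] [ 0.576 -0.081  0.005]
wrench_grip 0.18 [222. 258.] [0.533 0.186 0.005]
scene ['fx', 'fy', 'cx', 'cy', 'T'] [1.393 0.534 0.816] 554.1042552669537
```

View pics/top0.png

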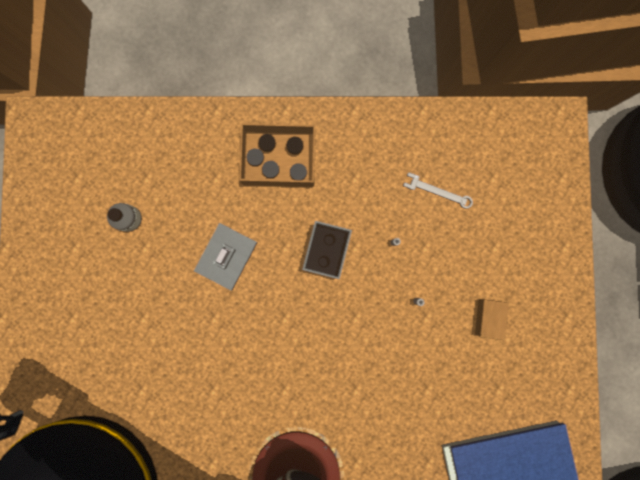

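View pics/scene0.png

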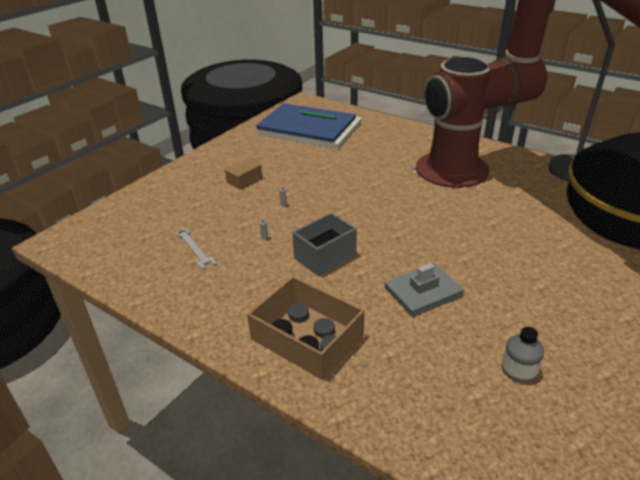

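The top view shows the tin at (327,249), lids at (225,258) and pins at (395,242) and (419,302). The scene view agrees. Next I'll get the yaws and the tool pose.

```bash
python3 - <<'E'
from h import *
from scipy.spatial.transform import Rotation as R
im,d=grab_frame("top");P=cloud("top",d)
for n,zr in [("tin_mouth",(.07,.09)),("inner_tab",(.012,.08)),("bore_a",(.02,.09))]:
    for cx in [(.553,-.073) if n!="inner_tab" else (.532,.175)]:
        m=(abs(P[...,0]-cx[0])<.11)&(abs(P[...,1]-cx[1])<.11)&(P[...,2]>zr[0])&(P[...,2]<zr[1])
        print(n,m.sum(),cv2.minAreaRect(P[m][:,:2].astype(np.float32)*1000), np.percentile(P[m][:,2],[5,50,95]).round(3))
for x,y in [(.57,-.244),(.42,-.3)]:
    m=(abs(P[...,0]-x)<.04)&(abs(P[...,1]-y)<.04)&(P[...,2]>.035)
    print(m.sum(),P[m].mean(0).round(3),P[m][:,2].max())
s=state();q=s["tool_rot"];print(R.from_quat([*q[1:],q[0]]).as_matrix().round(3),s["time"],s["gripper_width"])
print(np.array(camera_info("wrist")["T"]).round(3))
E
```

```text
tin_mouth 308 ((550.5809326171875, -75.86748504638672), (90.00385284423828, 120.10112762451172), 75.54409790039062) [0.074 0.078 0.082]
inner_tab 2328 ((536.2028198242188, 175.8763427734375), (106.60912322998047, 135.3585205078125), 62.489891052246094) [0.016 0.021 0.049]
bore_a 1771 ((550.5809326171875, -75.86748504638672), (90.00385284423828, 120.10112762451172), 75.54409790039062) [0.03  0.035 0.079]
49 [ 0.571 -0.245  0.048] 0.054876291575988834
51 [ 0.426 -0.3    0.048] 0.05550877887311145
[[-0.927  0.374  0.   ]
 [ 0.374  0.927  0.   ]
 [-0.     0.    -1.   ]] 0.6 1.001536995295984
[[ 0.374 -0.887 -0.27   0.165]
 [ 0.927  0.358  0.109  0.608]
 [-0.    -0.291  0.957  0.375]
 [ 0.     0.     0.     1.   ]]
```

```bash
python3 -m handwheel '[[[0.0153,-0.0375,-0.003,0,0,0.35],[0.0153,-0.0375,-0.003,0,0,0.35],[0.0153,-0.0375,-0.003,0,0,0.35],[0.0153,-0.0375,-0.003,0,0,0.35],[0.0153,-0.0375,-0.003,0,0,0.35],[0.0153,-0.0375,-0.003,0,0,0.35],[0.0153,-0.0375,-0.003,0,0,0.35],[0.0153,-0.0375,-0.003,0,0,0.35],[0.0153,-0.0375,-0.003,0,0,0.35],[0.0153,-0.0375,-0.003,0,0,0.35],[0.0153,-0.0375,-0.003,0,0,0.35],[0.0153,-0.0375,-0.003,0,0,0.35],[0.0153,-0.0375,-0.003,0,0,0.35],[0.0153,-0.0375,-0.003,0,0,0.35],[0.0153,-0.0375,-0.003,0,0,0.35],[0.0153,-0.0375,-0.003,0,0,0.35],[0.0153,-0.0375,-0.003,0,0,0.35],[0.0153,-0.0375,-0.003,0,0,0.35],[0.0153,-0.0375,-0.003,0,0,0.35],[0.0153,-0.0375,-0.003,0,0,0.35]]]'; python3 -m handwheel '[[[0.0153,-0.0375,-0.003,0,0,0.35],[0.0153,-0.0375,-0.003,0,0,0.35],[0,0,0,0,0,0],[0,0,0,0,0,0],[0,0,0,0,0,0]]]' 0.6
cat >> h.py <<'E'
from scipy.spatial.transform import Rotation as R
def st():
    s=state();q=s["tool_rot"];M=R.from_quat([*q[1:],q[0]]).as_matrix()
    print("t",round(s["time"],2),"tcp",np.round(s["tool_pos"],4),"yawY",round(np.degrees(np.arctan2(M[1,1],M[0,1])),2),"tilt",M[:2,2].round(3),"w",round(s["gripper_width"],3),"F",np.round(s["contact_force"],1),round(s["grasp_force"],1));return s
E
python3 - <<'E'
from h import *
s=st();im,d=grab_frame("wrist");cv2.imwrite("pics/w1.png",im);P=cloud("wrist",d)
m=(P[...,2]>.04)&(P[...,2]<.06)&(np.hypot(P[...,0]-.571,P[...,1]+.245)<.05)
print(m.sum(),cv2.minEnclosingCircle(P[m][:,:2].astype(np.float32)*1000),np.median(P[m],0).round(4))
for r in pinpoint("wrist","pin_a_mid")[:3]: print(round(r["conf"],2),np.round(r["position"]),ray("wrist",*r["position"],.025).round(4))
E
```

```text
time: 2.27
tool_pos: [0.5405, -0.1727, 0.1713]
tool_rot: [0.0, 0.131, 0.991, -0.0]
contact_force: [0.2, 0.3, 0.6]
gripper_width: 1.002
grasp_force: 0.0
time: 2.68
tool_pos: [0.5704, -0.2453, 0.165]
tool_rot: [-0.0, 0.125, 0.992, 0.0]
contact_force: [0.3, 0.3, 1.2]
gripper_width: 0.603
grasp_force: 0.0
t 2.68 tcp [ 0.5704 -0.2453  0.165 ] yawY 75.69 tilt [-0.001  0.001] w 0.603 F [0.3 0.3 1.2] 0.0
407 ((570.1343994140625, -244.12045288085938), 8.883123397827148) [ 0.5688 -0.2437  0.0515]
0.84 [324. 228.] [ 0.571  -0.2433  0.025 ]
0.45 [210.  70.] [ 0.4265 -0.298   0.025 ]
```

View pics/w1.png

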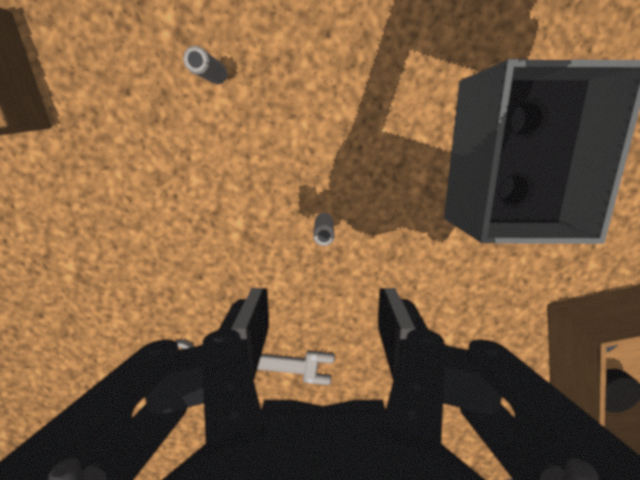

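The pin is centred between the fingers, at (324,230). I'll descend and grip.

```bash
python3 -m handwheel '[[[0,0.001,-0.03,0,0,0],[0,0,-0.03,0,0,0],[0,0,-0.03,0,0,0],[0,0,-0.02,0,0,0],[0,0,-0.02,0,0,0],[0,0,-0.014,0,0,0],[0,0,0,0,0,0],[0,0,0,0,0,0]]]' && python3 -m handwheel '[[[0,0,0,0,0,0],[0,0,0,0,0,0],[0,0,0,0,0,0],[0,0,0,0,0,0],[0,0,0,0,0,0],[0,0,0,0,0,0],[0,0,0,0,0,0],[0,0,0,0,0,0]]]' 0; python3 -c "
from h import *
st()"
```

```text
time: 3.45
tool_pos: [0.5704, -0.2436, 0.0213]
tool_rot: [-0.0, 0.124, 0.992, 0.0]
contact_force: [0.0, 0.3, 0.7]
gripper_width: 0.597
grasp_force: 0.0
time: 4.12
tool_pos: [0.5721, -0.2452, 0.0235]
tool_rot: [0.002, 0.124, 0.992, -0.001]
contact_force: [-1.2, 1.2, 6.4]
gripper_width: 0.191
grasp_force: 59.0
t 4.12 tcp [ 0.5721 -0.2452  0.0235] yawY 75.7 tilt [ 0.003 -0.002] w 0.191 F [-1.2  1.2  6.4] 59.0
```

```bash
python3 -m handwheel '[[[0,0,0.01,0,0,0],[0,0,0.025,0,0,0],[0,0,0.035,0,0,0],[0,0,0.035,0,0,0],[0,0,0.035,0,0,0],[0,0.03,0,0,0,0],[0,0.035,0,0,0,0],[0.002,0.035,0,0,0,0],[0.002,0.035,0,0,0,0],[0.002,0.026,0,0,0,0],[0,0,0,0,0,0],[0,0,0,0,0,0],[0,0,0,0,0,0]]]'; python3 - <<'E'
from h import *
s=st();im,d=grab_frame("wrist");cv2.imwrite("pics/w2.png",im);P=cloud("wrist",d)
m=(P[...,2]>.073)&(P[...,2]<.083)&(np.hypot(P[...,0]-.55,P[...,1]+.076)<.085)
print(m.sum(),cv2.minAreaRect(P[m][:,:2].astype(np.float32)*1000),np.median(P[m],0).round(4))
for r in pinpoint("wrist","bore_a")[:3]: print(round(r["conf"],2),np.round(r["position"]),ray("wrist",*r["position"],.034).round(4))
for r in pinpoint("wrist","tin_mouth")[:3]: print(round(r["conf"],2),np.round(r["position"]),ray("wrist",*r["position"],.078).round(4))
E
```

```text
time: 5.2
tool_pos: [0.5765, -0.0839, 0.1615]
tool_rot: [0.0, 0.124, 0.992, -0.0]
contact_force: [-0.0, -0.3, -1.5]
gripper_width: 0.186
grasp_force: 58.7
t 5.2 tcp [ 0.5765 -0.0839  0.1615] yawY 75.72 tilt [-0.    -0.001] w 0.186 F [-0.  -0.3 -1.5] 58.7
3897 ((549.3994750976562, -75.20870971679688), (90.33346557617188, 120.32542419433594), 75.43601989746094) [ 0.535  -0.0664  0.0792]
0.87 [324. 165.] [ 0.5234 -0.0697  0.034 ]
0.73 [328. 231.] [ 0.5771 -0.0801  0.034 ]
0.69 [324. 207.] [ 0.5482 -0.0759  0.078 ]
```

View pics/w2.png

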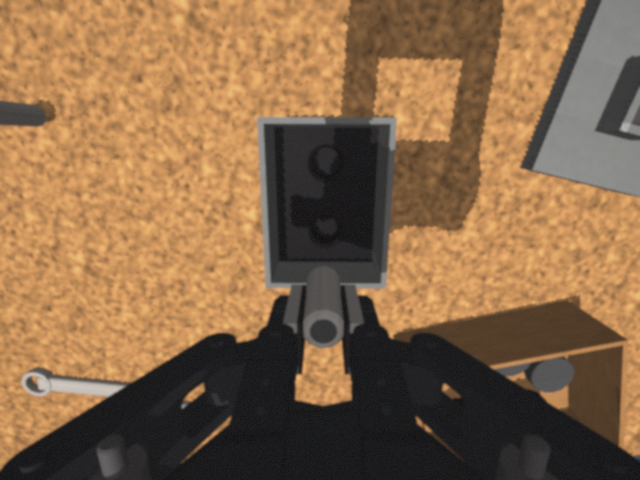

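The pin is held upright (top at (323,330)), with the bores at (326,160) and (325,231). I'll measure the pin's offset in the fingers before going in.

```bash
python3 - <<'E'
from h import *
s=st();im,d=grab_frame("wrist");P=cloud("wrist",d)
Q=P[255:350,300:346].reshape(-1,3);Q=Q[Q[:,2]>.12]
t=np.array(s["tool_pos"])
for lo,hi in [(.14,.15),(.15,.16),(.16,.17),(.17,.18),(.18,.186),(.186,.2)]:
    q=Q[(Q[:,2]>lo)&(Q[:,2]<hi)]-t
    a=q[:,:2]@np.array([-.968,.25]);b=q[:,:2]@np.array([.25,.968]);a=a[abs(b)<.0085];b=b[abs(b)<.0085]
    if len(a): print(lo,len(a),np.percentile(a,[5,50,95]).round(4),np.percentile(b,[2,98]).round(4),q[:,2].max().round(4))
E
```

```text
t 5.35 tcp [ 0.5766 -0.0847  0.1613] yawY 75.62 tilt [-0. -0.] w 0.191 F [-0.8 -0.3 -1.4] 58.7
0.14 210 [0.0049 0.0092 0.0105] [-0.0081  0.0081] -0.0113
0.15 271 [0.0054 0.0092 0.0105] [-0.0078  0.008 ] -0.0014
0.16 327 [0.0056 0.0093 0.0105] [-0.0078  0.0083] 0.0086
0.17 436 [0.0054 0.0093 0.011 ] [-0.0082  0.0083] 0.0186
0.18 314 [0.0052 0.0093 0.0111] [-0.0081  0.0083] 0.0246
0.186 1565 [-0.0046  0.0034  0.0102] [-0.0079  0.0083] 0.0387
```

```bash
python3 -m handwheel '[[[0.0015,0.002,0,0,0,0],[0,0,-0.02,0,0,0],[0,0,-0.03,0,0,0],[0,0,-0.025,0,0,0],[0,0,-0.015,0,0,0],[0,0,-0.008,0,0,0],[0,0,-0.006,0,0,0],[0,0,-0.006,0,0,0],[0,0,-0.004,0,0,0],[0,0,0,0,0,0],[0,0,0,0,0,0]]]'; python3 -c "
from h import *
st()"
```

```text
time: 6.32
tool_pos: [0.5787, -0.0816, 0.048]
tool_rot: [0.001, 0.124, 0.992, -0.0]
contact_force: [0.1, -0.5, -1.0]
gripper_width: 0.187
grasp_force: 58.7
t 6.32 tcp [ 0.5787 -0.0816  0.048 ] yawY 75.71 tilt [ 0.001 -0.   ] w 0.187 F [ 0.1 -0.5 -1. ] 58.7
```

```bash
python3 -m handwheel '[[[0,0,0,0,0,0],[0,0,0,0,0,0],[0,0,0,0,0,0],[0,0,0.015,0,0,0],[0,0,0.03,0,0,0],[0,0,0.035,0,0,0],[0,0,0.035,0,0,0],[-0.02,-0.0285,0,0,0,0],[-0.022,-0.0312,0,0,0,0],[-0.022,-0.0312,0,0,0,0],[-0.022,-0.0312,0,0,0,0],[-0.022,-0.0312,0,0,0,0],[-0.022,-0.0312,0,0,0,0],[-0.022,-0.0312,0,0,0,0],[0,0,0,0,0,0],[0,0,0,0,0,0],[0,0,0,0,0,0]]]' 0.4; python3 - <<'E'
from h import *
s=st();im,d=grab_frame("wrist");P=cloud("wrist",d)
m=(P[...,2]>.04)&(P[...,2]<.06)&(np.hypot(P[...,0]-.4265,P[...,1]+.298)<.05)
print(m.sum(),cv2.minEnclosingCircle(P[m][:,:2].astype(np.float32)*1000))
for r in pinpoint("wrist","pin_a_mid")[:3]: print(round(r["conf"],2),np.round(r["position"]),ray("wrist",*r["position"],.025).round(4))
im,d=grab_frame("top");P=cloud("top",d)
for b in [(.5765,-.0822),(.5223,-.0682)]:
    m=np.hypot(P[...,0]-b[0],P[...,1]-b[1])<.015; print(b,np.percentile(P[m][:,2],[50,80,95]).round(3))
E
```

```text
time: 7.73
tool_pos: [0.4263, -0.2971, 0.1625]
tool_rot: [0.0, 0.125, 0.992, 0.0]
contact_force: [0.0, 0.5, -0.2]
gripper_width: 0.398
grasp_force: 0.0
t 7.73 tcp [ 0.4263 -0.2971  0.1625] yawY 75.68 tilt [0.001 0.   ] w 0.398 F [ 0.   0.5 -0.2] 0.0
413 ((424.1625671386719, -299.504638671875), 9.196086883544922)
0.6 [586. 326.] [ 0.583  -0.0736  0.025 ]
0.42 [588. 327.] [ 0.5856 -0.0713  0.025 ]
(0.5765, -0.0822) [0.035 0.058 0.061]
(0.5223, -0.0682) [0.011 0.032 0.035]
```

Pin A is home, with its top at about 58 mm. Next is pin B.

```bash
python3 -m handwheel '[[[-0.002,-0.002,-0.02,0,0,0],[0,0,-0.03,0,0,0],[0,0,-0.03,0,0,0],[0,0,-0.03,0,0,0],[0,0,-0.02,0,0,0],[0,0,-0.0115,0,0,0],[0,0,0,0,0,0],[0,0,0,0,0,0]]]' 0.5 && python3 -m handwheel '[[[0,0,0,0,0,0],[0,0,0,0,0,0],[0,0,0,0,0,0],[0,0,0,0,0,0],[0,0,0,0,0,0],[0,0,0,0,0,0],[0,0,0,0,0,0],[0,0,0,0,0,0]]]' 0; python3 -c "
from h import *
st()"
```

```text
time: 8.55
tool_pos: [0.4246, -0.2987, 0.021]
tool_rot: [-0.0, 0.124, 0.992, 0.0]
contact_force: [-0.1, 0.0, 1.2]
gripper_width: 0.499
grasp_force: 0.0
time: 9.22
tool_pos: [0.4256, -0.3004, 0.0231]
tool_rot: [0.002, 0.125, 0.992, -0.001]
contact_force: [0.8, 0.9, 7.1]
gripper_width: 0.188
grasp_force: 59.0
t 9.22 tcp [ 0.4256 -0.3004  0.0231] yawY 75.69 tilt [ 0.003 -0.002] w 0.188 F [0.8 0.9 7.1] 59.0
```

```bash
python3 -m handwheel '[[[0,0,0.01,0,0,0],[0,0,0.025,0,0,0],[0,0,0.035,0,0,0],[0,0,0.035,0,0,0],[0,0,0.035,0,0,0],[0.014,0.033,0,0,0,0],[0.014,0.033,0,0,0,0],[0.014,0.033,0,0,0,0],[0.014,0.033,0,0,0,0],[0.014,0.033,0,0,0,0],[0.014,0.033,0,0,0,0],[0.014,0.033,0,0,0,0],[0,0,0,0,0,0],[0,0,0,0,0,0],[0,0,0,0,0,0]]]'; python3 - <<'E'
from h import *
s=st();im,d=grab_frame("wrist");P=cloud("wrist",d)
Q=P[255:350,300:346].reshape(-1,3);Q=Q[Q[:,2]>.12]
t=np.array(s["tool_pos"])
for lo,hi in [(.14,.15),(.16,.17),(.17,.18)]:
    q=Q[(Q[:,2]>lo)&(Q[:,2]<hi)]-t
    a=q[:,:2]@np.array([-.968,.25]);b=q[:,:2]@np.array([.25,.968]);a=a[abs(b)<.0085]
    if len(a): print(lo,len(a),np.percentile(a,[5,50,95]).round(4))
for r in pinpoint("wrist","bore_a")[:3]: print(round(r["conf"],2),np.round(r["position"]),ray("wrist",*r["position"],.034).round(4))
E
```

```text
time: 10.47
tool_pos: [0.5218, -0.0684, 0.161]
tool_rot: [-0.0, 0.124, 0.992, -0.0]
contact_force: [0.3, 0.1, -0.6]
gripper_width: 0.19
grasp_force: 58.9
t 10.47 tcp [ 0.5218 -0.0684  0.161 ] yawY 75.73 tilt [-0.    -0.001] w 0.19 F [ 0.3  0.1 -0.6] 58.9
0.14 207 [0.0058 0.0094 0.0105]
0.16 343 [0.0061 0.0094 0.0106]
0.17 436 [0.0058 0.0094 0.0109]
0.95 [325. 233.] [ 0.5234 -0.0677  0.034 ]
```

```bash
python3 -m handwheel '[[[0.002,0,0,0,0,0],[0,0,-0.02,0,0,0],[0,0,-0.03,0,0,0],[0,0,-0.025,0,0,0],[0,0,-0.015,0,0,0],[0,0,-0.008,0,0,0],[0,0,-0.006,0,0,0],[0,0,-0.006,0,0,0],[0,0,-0.004,0,0,0],[0,0,0,0,0,0],[0,0,0,0,0,0]]]'; python3 -c "
from h import *
st()"
```

```text
time: 11.48
tool_pos: [0.5246, -0.0684, 0.0475]
tool_rot: [0.001, 0.124, 0.992, -0.0]
contact_force: [0.6, 0.6, -0.7]
gripper_width: 0.188
grasp_force: 58.8
t 11.48 tcp [ 0.5246 -0.0684  0.0475] yawY 75.71 tilt [ 0.001 -0.   ] w 0.188 F [ 0.6  0.6 -0.7] 58.8
```

```bash
python3 -m handwheel '[[[0,0,0,0,0,0],[0,0,0,0,0,0],[0,0,0,0,0,0],[0,0,0.015,0,0,0],[0,0,0.03,0,0,0],[0,0,0.035,0,0,0],[0,0,0.035,0,0,0],[0,0,0.02,0,0,-2],[0,0.035,0,0,0,-3],[0.003,0.035,0,0,0,-4],[0.003,0.035,0,0,0,-4],[0.003,0.035,0,0,0,0],[0.003,0.035,0,0,0,0],[0,0.035,0,0,0,0],[0,0.034,0,0,0,0],[0,0,0,0,0,0],[0,0,0,0,0,0],[0,0,0,0,0,0]]]' 0.4; python3 - <<'E'
from h import *
s=st();im,d=grab_frame("wrist");cv2.imwrite("pics/w3.png",im);P=cloud("wrist",d)
C=np.hypot(P[...,0]-.536,P[...,1]-.176)
for lo,hi,r in [(.014,.026,.1),(.039,.049,.05),(.066,.078,.04)]:
    m=(P[...,2]>lo)&(P[...,2]<hi)&(C<r)
    if m.sum():print(lo,m.sum(),np.round(sum(map(list,cv2.minAreaRect(P[m][:,:2].astype(np.float32)*1000)[:2]),[]),1),cv2.minAreaRect(P[m][:,:2].astype(np.float32)*1000)[2],np.median(P[m][:,2]).round(4))
for n,z in [("inner_tab",.064),("outer_collar",.032)]:
  for r in pinpoint("wrist",n)[:2]: print(n,round(r["conf"],2),np.round(r["position"]),ray("wrist",*r["position"],z).round(4))
im,d=grab_frame("top");P=cloud("top",d)
for b in [(.5765,-.0822),(.5223,-.0682)]:
    m=np.hypot(P[...,0]-b[0],P[...,1]-b[1])<.015; print(b,np.percentile(P[m][:,2],[50,80,95]).round(3))
E
```

```text
time: 12.98
tool_pos: [0.5361, 0.1757, 0.1819]
tool_rot: [0.0, 0.236, 0.972, -0.0]
contact_force: [0.3, -0.3, -0.3]
gripper_width: 0.396
grasp_force: 0.0
t 12.98 tcp [0.5361 0.1757 0.1819] yawY 62.74 tilt [ 0. -0.] w 0.396 F [ 0.3 -0.3 -0.3] 0.0
0.014 13399 [535.7 175.9 105.4 135.7] 62.677249908447266 0.0214
0.039 1159 [535.2 176.2  32.   54.3] 62.545326232910156 0.0453
0.066 740 [534.9 176.6  13.7  33.4] 62.344688415527344 0.0732
inner_tab 0.61 [326. 230.] [0.5342 0.1788 0.064 ]
outer_collar 0.59 [324. 224.] [0.5357 0.1764 0.032 ]
outer_collar 0.17 [ 99. 322.] [ 0.522  -0.0714  0.032 ]
(0.5765, -0.0822) [0.035 0.058 0.061]
(0.5223, -0.0682) [0.034 0.058 0.06 ]
```

View pics/w3.png

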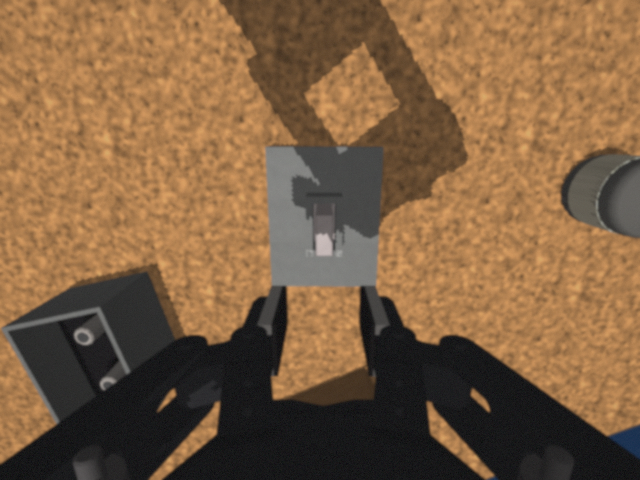

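Both pins are home (tops at about 58 mm), and the lid pair is centred under the fingers at (324,230). I'll grip the tab.

```bash
python3 -m handwheel '[[[-0.001,0.001,-0.02,0,0,-0.3],[0,0,-0.03,0,0,0],[0,0,-0.03,0,0,0],[0,0,-0.025,0,0,0],[0,0,-0.019,0,0,0],[0,0,-0.01,0,0,0],[0,0,0,0,0,0],[0,0,0,0,0,0]]]' 0.4 && python3 -m handwheel '[[[0,0,0,0,0,0],[0,0,0,0,0,0],[0,0,0,0,0,0],[0,0,0,0,0,0],[0,0,0,0,0,0],[0,0,0,0,0,0],[0,0,0,0,0,0],[0,0,0,0,0,0]]]' 0; python3 -c "
from h import *
st()"
```

```text
time: 13.85
tool_pos: [0.5354, 0.1763, 0.0481]
tool_rot: [0.0, 0.239, 0.971, -0.0]
contact_force: [0.1, 1.4, -0.3]
gripper_width: 0.4
grasp_force: 0.0
time: 14.52
tool_pos: [0.5366, 0.1768, 0.05]
tool_rot: [0.002, 0.238, 0.971, 0.0]
contact_force: [-0.4, -1.5, 5.8]
gripper_width: 0.149
grasp_force: 59.8
t 14.52 tcp [0.5366 0.1768 0.05  ] yawY 62.41 tilt [ 0.003 -0.   ] w 0.149 F [-0.4 -1.5  5.8] 59.8
```

```bash
python3 -m handwheel '[[[0,0,0.004,0,0,0],[0,0,0.01,0,0,0],[0,0,0.016,0,0,0],[0,0,0.02,0,0,0],[0,0,0.02,0,0,0],[0,0,0.02,0,0,0],[0,0,0.016,0,0,0],[0,0,0.01,0,0,0],[0,0,0.004,0,0,0],[0,0,0,0,0,0],[0,0,0,0,0,0],[0,0,0,0,0,0]]]'; python3 - <<'E'
from h import *
s=st();im,d=grab_frame("wrist");cv2.imwrite("pics/w4.png",im);P=cloud("wrist",d)
t=np.array(s["tool_pos"]);C=np.hypot(P[...,0]-t[0],P[...,1]-t[1])
m=(P[...,2]>t[2]-.036)&(P[...,2]<t[2]-.022)&(C<.1)
r=cv2.minAreaRect(P[m][:,:2].astype(np.float32)*1000);print(m.sum(),np.round(r[0],1),np.round(r[1],1),r[2],np.median(P[m],0).round(4))
q=P[m];A=np.c_[q[:,:2]-q[:,:2].mean(0),np.ones(len(q))];print("slope",np.linalg.lstsq(A,q[:,2],rcond=None)[0].round(4))
E
```

```text
time: 15.52
tool_pos: [0.534, 0.1766, 0.1659]
tool_rot: [-0.002, 0.238, 0.971, -0.001]
contact_force: [0.2, -0.1, -6.5]
gripper_width: 0.147
grasp_force: 58.9
t 15.52 tcp [0.534  0.1766 0.1659] yawY 62.41 tilt [-0.003 -0.001] w 0.147 F [ 0.2 -0.1 -6.5] 58.9
27983 [533.1 177.1] [105.7 135.8] 62.47322082519531 [0.5051 0.1947 0.1375]
slope [-0.0071 -0.0024  0.1375]
```

View pics/w4.png

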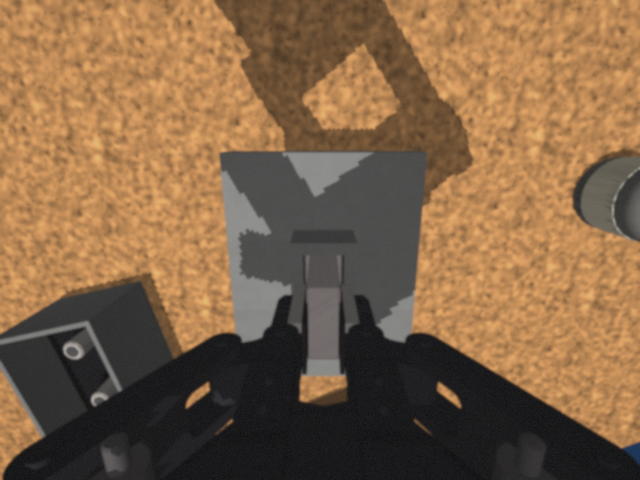

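Lids are lifted level and nested, with the tin at lower left. Now over the tin.

```bash
python3 -m handwheel '[[[0.0005,-0.008,0,0,0,0.5],[0.001,-0.016,0,0,0,1],[0.0015,-0.024,0,0,0,1.5],[0.002,-0.03,0,0,0,1.5],[0.002,-0.032,0,0,0,2],[0.002,-0.032,0,0,0,2],[0.002,-0.032,0,0,0,1.5],[0.002,-0.03,0,0,0,1],[0.0015,-0.024,0,0,0,1],[0.001,-0.016,0,0,0,0.5],[0.0005,-0.008,0,0,0,0.5],[0,0,0,0,0,0],[0,0,0,0,0,0],[0,0,0,0,0,0],[0,0,0,0,0,0]]]'; python3 - <<'E'
from h import *
s=st();im,d=grab_frame("wrist");P=cloud("wrist",d)
t=np.array(s["tool_pos"]);C=np.hypot(P[...,0]-t[0],P[...,1]-t[1])
m=(P[...,2]>t[2]-.036)&(P[...,2]<t[2]-.022)&(C<.1)
r=cv2.minAreaRect(P[m][:,:2].astype(np.float32)*1000);print(m.sum(),np.round(r[0],1),np.round(r[1],1),r[2])
E
```

```text
time: 16.82
tool_pos: [0.551, -0.0741, 0.1676]
tool_rot: [-0.0, 0.126, 0.992, 0.0]
contact_force: [0.4, 0.2, -5.6]
gripper_width: 0.15
grasp_force: 58.9
t 16.82 tcp [ 0.551  -0.0741  0.1676] yawY 75.49 tilt [-0.  0.] w 0.15 F [ 0.4  0.2 -5.6] 58.9
27940 [549.9 -73.6] [105.7 135.6] 75.51539611816406
```

```bash
python3 -m handwheel '[[[-0.0005,-0.0015,0,0,0,0],[0,0,-0.008,0,0,0],[0,0,-0.012,0,0,0],[0,0,-0.01,0,0,0],[0,0,-0.005,0,0,0],[0,0,-0.003,0,0,0],[0,0,-0.003,0,0,0],[0,0,-0.003,0,0,0],[0,0,0,0,0,0],[0,0,0,0,0,0]]]'; python3 -c "
from h import *
st()"
```

```text
time: 17.7
tool_pos: [0.5508, -0.0768, 0.124]
tool_rot: [0.0, 0.127, 0.992, -0.0]
contact_force: [0.3, -0.1, -5.8]
gripper_width: 0.15
grasp_force: 58.8
t 17.7 tcp [ 0.5508 -0.0768  0.124 ] yawY 75.41 tilt [ 0. -0.] w 0.15 F [ 0.3 -0.1 -5.8] 58.8
```

```bash
python3 -m handwheel '[[[0,0,-0.002,0,0,0],[0,0,-0.002,0,0,0],[0,0,-0.002,0,0,0],[0,0,-0.001,0,0,0],[0,0,-0.001,0,0,0],[0,0,0,0,0,0],[0,0,0,0,0,0]]]'; python3 -c "
from h import *
st()"
```

```text
time: 18.28
tool_pos: [0.5508, -0.0767, 0.1161]
tool_rot: [0.0, 0.127, 0.992, -0.0]
contact_force: [0.1, 0.2, -3.4]
gripper_width: 0.149
grasp_force: 59.2
t 18.28 tcp [ 0.5508 -0.0767  0.1161] yawY 75.41 tilt [ 0.001 -0.   ] w 0.149 F [ 0.1  0.2 -3.4] 59.2
```

```bash
python3 -m handwheel '[[[0,0,-0.001,0,0,0],[0,0,0,0,0,0],[0,0,0,0,0,0]]]'; python3 -m handwheel '[[[0,0,0,0,0,0],[0,0,0,0,0,0],[0,0,0,0,0,0],[0,0,0,0,0,0],[0,0,0,0,0,0],[0,0,0,0,0,0]]]' 0.7; python3 - <<'E'
from h import *
s=st();im,d=grab_frame("wrist");cv2.imwrite("pics/w5.png",im);P=cloud("wrist",d)
t=np.array(s["tool_pos"]);C=np.hypot(P[...,0]-t[0],P[...,1]-t[1])
m=(P[...,2]>.08)&(P[...,2]<.094)&(C<.1)
print(m.sum(),P[m].mean(0)); q=P[m];A=np.c_[q[:,:2]-q[:,:2].mean(0),np.ones(len(q))];print("slope",np.linalg.lstsq(A,q[:,2],rcond=None)[0].round(4))
im,d=grab_frame("top");P=cloud("top",d)
m=(P[...,2]>.074)&(P[...,2]<.1)&(np.hypot(P[...,0]-.549,P[...,1]+.075)<.1);print("top",m.sum(),np.median(P[m][:,2]))
E
```

```text
time: 18.53
tool_pos: [0.551, -0.0768, 0.116]
tool_rot: [0.0, 0.127, 0.992, -0.0]
contact_force: [-3.7, 0.0, 4.2]
gripper_width: 0.15
grasp_force: 60.3
time: 19.03
tool_pos: [0.5508, -0.0767, 0.1148]
tool_rot: [0.0, 0.127, 0.992, -0.0]
contact_force: [0.4, -0.4, 0.2]
gripper_width: 0.695
grasp_force: 0.0
t 19.03 tcp [ 0.5508 -0.0767  0.1148] yawY 75.41 tilt [ 0. -0.] w 0.695 F [ 0.4 -0.4  0.2] 0.0
31599 [ 0.53433383 -0.07224527  0.08738258]
slope [-0.0008  0.0003  0.0874]
top 645 0.08639090770421554
```

View pics/w5.png

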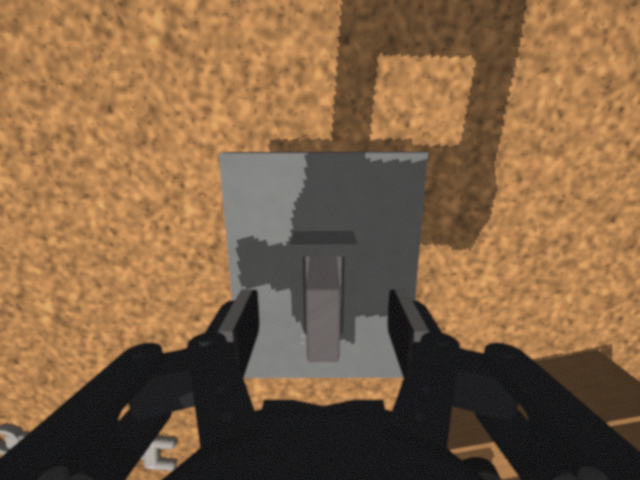

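Lids are seated: top face level at about 86 mm, tab released. I'll lower onto the collar.

```bash
python3 -m handwheel '[[[0,0,-0.008,0,0,0],[0,0,-0.008,0,0,0],[0,0,-0.006,0,0,0],[0,0,-0.004,0,0,0],[0,0,0,0,0,0],[0,0,0,0,0,0]]]' 0.6; python3 -c "
from h import *
st()"
```

```text
time: 19.63
tool_pos: [0.5502, -0.0766, 0.0881]
tool_rot: [-0.001, 0.127, 0.992, 0.0]
contact_force: [0.7, 0.4, -0.7]
gripper_width: 0.595
grasp_force: 0.0
t 19.63 tcp [ 0.5502 -0.0766  0.0881] yawY 75.41 tilt [-0.001  0.   ] w 0.595 F [ 0.7  0.4 -0.7] 0.0
```

```bash
python3 -m handwheel '[[[0,0,0,0,0,0],[0,0,0,0,0,0],[0,0,0,0,0,0],[0,0,0,0,0,0],[0,0,0,0,0,0],[0,0,0,0,0,0],[0,0,0,0,0,0],[0,0,0,0,0,0]]]' 0; python3 -m handwheel '[[[0,0,0.002,0,0,0],[0,0,0.002,0,0,0],[0,0,0.003,0,0,0],[0,0,0.003,0,0,0],[0,0,0,0,0,0],[0,0,0,0,0,0]]]'; python3 - <<'E'
from h import *
s=st();im,d=grab_frame("wrist");P=cloud("wrist",d)
t=np.array(s["tool_pos"]);C=np.hypot(P[...,0]-t[0],P[...,1]-t[1])
m=(P[...,2]>.082)&(P[...,2]<.11)&(C<.1)
q=P[m];r=cv2.minAreaRect(q[:,:2].astype(np.float32)*1000);A=np.c_[q[:,:2]-q[:,:2].mean(0),np.ones(len(q))];print(np.round(r[0],1),r[2],np.median(q[:,2]),"slope",np.linalg.lstsq(A,q[:,2],rcond=None)[0].round(4))
m=(P[...,2]>.125)&(P[...,2]<.16)&(C<.03);print("tab",m.sum(),np.percentile(P[m][:,2],[5,50,95]).round(4))
E
```

```text
time: 20.3
tool_pos: [0.5511, -0.0768, 0.0895]
tool_rot: [0.001, 0.127, 0.992, -0.0]
contact_force: [-0.1, 0.3, 4.0]
gripper_width: 0.36
grasp_force: 62.7
time: 20.8
tool_pos: [0.5506, -0.0767, 0.0989]
tool_rot: [0.0, 0.127, 0.992, -0.0]
contact_force: [0.6, -0.3, -2.4]
gripper_width: 0.362
grasp_force: 62.1
t 20.8 tcp [ 0.5506 -0.0767  0.0989] yawY 75.41 tilt [ 0. -0.] w 0.362 F [ 0.6 -0.3 -2.4] 62.1
[548.1 -76. ] 75.5244369506836 0.09665898703580793 slope [ 0.0019 -0.0007  0.0968]
tab 8162 [0.1277 0.1391 0.1567]
```

The force is about 2.4 N, the weight of the outer lid alone, and the cap is level. I'll lift the rest of the way.

```bash
python3 -m handwheel '[[[0,0,0.004,0,0,0],[0,0,0.007,0,0,0],[0,0,0.01,0,0,0],[0,0,0.01,0,0,0],[0,0,0.01,0,0,0],[0,0,0.01,0,0,0],[0,0,0.01,0,0,0],[0,0,0.01,0,0,0],[0,0,0.01,0,0,0],[0,0,0.01,0,0,0],[0,0,0.006,0,0,0],[0,0,0.004,0,0,0],[0,0,0,0,0,0],[0,0,0,0,0,0],[0,0,0,0,0,0],[0,0,0,0,0,0],[0,0,0,0,0,0],[0,0,0,0,0,0]]]'; python3 - <<'E'
from h import *
s=st();im,d=grab_frame("scene");cv2.imwrite("pics/s2.png",im[150:330,180:500].repeat(2,0).repeat(2,1))
P=cloud("scene",d)
m=(P[...,2]>.07)&(P[...,2]<.15)&(np.hypot(P[...,0]-.55,P[...,1]+.075)<.08);q=P[m]
for lo,hi in [(.076,.081),(.081,.085),(.085,.09),(.12,.14)]: print(lo,((q[:,2]>lo)&(q[:,2]<hi)).sum())
E
```

```text
time: 22.35
tool_pos: [0.5504, -0.0766, 0.1993]
tool_rot: [-0.0, 0.127, 0.992, 0.0]
contact_force: [0.6, -0.5, -2.0]
gripper_width: 0.358
grasp_force: 62.1
t 22.35 tcp [ 0.5504 -0.0766  0.1993] yawY 75.41 tilt [-0.001  0.   ] w 0.358 F [ 0.6 -0.5 -2. ] 62.1
0.076 235
0.081 819
0.085 87
0.12 101
```

View pics/s2.png

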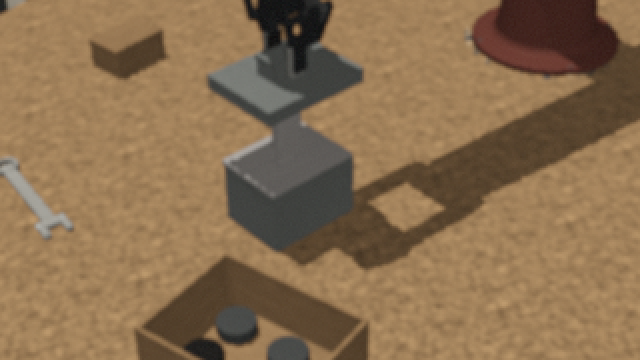

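The outer lid is held level above the tin, around (285,78) in the crop. The inner lid is seated flush, its plate at about (290,160), top face about 83 mm up. Handing in.

```bash
python3 -c "
from plant import job_done
print(job_done())"
```

```text
the job is handed in; nothing more can be done
None
```

I handed the job in after about 22 s of the 72 s allowed: both pins measured home in their bores, the inner lid looks fully seated in the tin, and the outer lid is held level about 110 mm above where it sat (the hand-in returned no verdict).

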